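# Sweep the loose tube caps into the bench tray

### The arm

A 6-joint arm with a two-finger parallel gripper is mounted at the origin on the work surface. World frame = base frame: x ahead of the robot, y to its left, z up, the work surface at z = 0. Lengths are in m, angles in rad, forces in N, time in s.
With the tool pointing down it reaches from about 0.3 to 0.775 m from the base axis. Payload 14.6 kg.
Tool frame: the origin (TCP) lies on the mounting face of the last link; the fingertips stand 199 mm ahead of it and the grasp point (between the pads) lies 180 mm ahead of it; z points along the fingers, y is the line along which they close (so a half turn about z gives the same grasp; the last joint's range is limited). The gripper opens to 94 mm and grips with 3 to 60 N. Pads are 16 mm wide; open, the fingers measure 119 mm over their backs; the gripper's body (75 mm by 177 mm) begins 78 mm behind the grasp point.
Start: joints at [1.169, 0.3, 1.521, -0, 1.321, -0.067], TCP at [0.181, 0.519, 0.405] pointing down, gripper open.
Joint ranges: [-3.03, 3.03], [-0.79, 2.21], [0.23, 2.52], [-1.04, 4.18], [0, 3.07], [-2.55, 2.55]. Speed limits (rad/s): [2.22, 2.22, 2.57, 3.14, 3.14, 3.14].

### API

Orientations are given as [roll, pitch, yaw] about the fixed x, y, z axes, in that order (R = Rz(yaw) Ry(pitch) Rx(roll)).
In Python, from station import get_obs, camera, hand_in gives the robot as it stands.
- The arm moves only by the tool apply_moves, never from a script. Its argument "increments" is a list of rows, each an object of numbers: "tx", "ty", "tz": the shift along the tool's x, y, z as a fraction of full scale; "ax", "ay", "az": the turn, a rotation vector about the tool's x, y, z as a fraction of full scale. In form: [{"tx": .., "ty": .., "tz": .., "ax": .., "ay": .., "az": ..}, ...]. A call has 1 to 12 rows; each row shifts and turns the commanded pose from where the row before left it, along the tool's axes as they then stand; what a row does not reach is not made up. Full scale, the value 1, is 30 mm for a shift and 5 degrees for a turn. A row lasts 1/8 s, in which the tool goes at most 62.5 mm and 10.7 degrees, less where a joint would pass 70% of its speed; a pose out of reach is approached as far as the arm can. A call with a number of a shift or a turn outside -1 to 1 is refused whole. A call with a gripper value outside its range is refused whole. "jaw" is the closure, from 0 (fully open) to 1 (shut), set as the call begins (left out, the last holds). The fingers move at their own pace and stop on an object; "force" is the grip in N (left out, the last holds). Time passes only in rows, so rows that do not move let the fingers close. It gives the time, the measured TCP pose, the force, the opening and the grip force at its end, in the units of the state.
- get_obs(): the state, without advancing time (a new reading comes with each control period).
- camera(name): name is "side" or "top" or "wrist"; returns a dict with "pixels" (480x640x3 uint8, red, green, blue), "camera_matrix" (3x3 intrinsics, pixels), "dist" ([k1, k2, p1, p2, k3] as OpenCV has them; the pictures are not rectified), "R" (3x3) and "t" (3): a world point X has camera coordinates R X + t; the wrist camera has in their place "T_tool_cam" (4x4, takes a point from camera to tool coordinates, whose origin is the TCP and whose axes are the flange's). Camera axes: x right, y down, z forward; pixel columns grow to the right and rows downward; lengths in m; the calibration is good to about 2 mm. A picture is of the moment at which its call begins: read the wrist's pose just before it. There is no depth.
- hand_in(): hands the job in; it is judged then, once.
The state is a dict: "time_s": time; "qpos": joint angles; "joint_vel": joint speeds; "tau": joint torques, N m; "ee_pos": TCP position; "eef_rot": TCP orientation; "force": force on the tool from outside, world axes, zero at the start; "moment": the same for the moment, N m; "grip_width": finger opening in m; "grip_force": force on a finger pad.
Only numpy, scipy, OpenCV 4.12 (cv2) and the standard library are available. Lean on these libraries where they do the work, as an engineer would, in place of code of your own. Each camera call takes 0.05 s, during which the arm holds its last target. There are 200 camera calls.

### The job

Clear the bench: with your fingertips, push the three loose screw caps along the bench top and through the open side of the low steel tray, until every cap lies flat and wholly inside it. Only slide them, do not pick up or turn over any cap, and leave the two small vials, the beaker and the marker where they are.

Things in the scene. Friction and masses are not known exactly. Their poses are not given: they have to be found in the camera images.
- tray: three-sided low steel tray fixed to the bench: inside 180 mm wide and 130 mm deep, walls 30 mm high and 4 mm thick; the fourth side is fully open and has no lip, and its floor is level with the bench (z = 0). Origin on the bench at the middle of the open side; x points horizontally into the tray (back wall's inner face at x = 130 mm), y along the open side (side walls' inner faces at y = -90 and +90 mm), z up
- cap_1: black ribbed plastic screw cap, a solid disc 30 mm in diameter and 14 mm tall, lying closed side up on the bench, 11 to 22 g; origin at the centre of its underside, z up
- cap_2: black ribbed plastic screw cap, a solid disc 30 mm in diameter and 14 mm tall, lying closed side up on the bench, 11 to 22 g; origin at the centre of its underside, z up
- cap_3: black ribbed plastic screw cap, a solid disc 30 mm in diameter and 14 mm tall, lying closed side up on the bench, 11 to 22 g; origin at the centre of its underside, z up
- vial_1: upright clear glass vial with a black cap, 24 mm in diameter, 48 mm tall, standing loose among the caps, easily knocked over; origin at the centre of its underside, z up. Leave it alone
- vial_2: a second vial just like it, standing loose outside the tray near one end of the open side; origin at the centre of its underside, z up. Leave it alone
- beaker: small clear plastic beaker, 42 mm in diameter at the rim, 50 mm tall, standing loose outside the tray near the other end of the open side, the one nearer the robot; origin at the centre of its underside, z up. Leave it alone
- marker: marker pen about 130 mm long and 15 mm thick lying on a sheet of paper to the robot's left; origin under its middle, x along the pen. Leave it alone

How it is judged:
By the outcome, as a careful person would: the job done as asked, in the order asked, and still so for the second after the job is handed in, with the robot touching nothing.
It also fails if it takes over 59 s, if anything falls off the work surface, if the arm or the gripper's body presses on something with over 40 N, if the wrist force passes 120 N, or if a joint passes its speed limit or range.

## Working session

There is one attempt and no reset: what is moved stays moved. The work goes in short steps, Python scripts to look and compute and a tool call to move; the robot and the scene stay as the last step left them, time stands still between calls to the robot, and variables do not carry over. Pictures are saved under pics/ and viewed, at most 10 in all, crops included, and the job is handed in when it is done.

Besides the shell and the picture viewer there is one more tool, called after "Request:" by a JSON object that holds its "name" and its "arguments", one argument or row to a line. apply_moves: Moves the arm, as the interface text tells. Its arguments: {"type":"object","properties":{"increments":{"type":"array"},"jaw":{"type":"number"},"force":{"type":"number"}},"required":["increments"]}

```bash
mkdir -p pics
python3 - <<'E'
from station import *
import cv2
print(get_obs())
for n in ("top","side"):
    c=camera(n); cv2.imwrite(f"pics/{n}0.png",c["pixels"][:,:,::-1]); print(n,c["camera_matrix"],c["dist"],c["R"],c["t"])
E
```

```text
{'time_s': 0.0, 'qpos': array([ 1.16938787e+00,  3.00472375e-01,  1.52155498e+00,  2.13550114e-05,
        1.32071753e+00, -6.66084483e-02]), 'joint_vel': array([-0.00164446, -0.00028441,  0.00219197, -0.00122257,  0.00031387,
       -0.00032911]), 'tau': array([ 2.70893288e-04, -5.31813419e+01, -3.52739561e+01,  7.08399201e-02,
        2.43681780e-02, -1.29455289e-04]), 'ee_pos': array([0.18071402, 0.51943414, 0.40409654]), 'eef_rot': array([-3.14044435e+00, -9.73307839e-05,  2.80678730e+00]), 'force': array([ 0.11494139,  0.1159526 , -0.19371034]), 'moment': array([-0.04116319,  0.01714374, -0.0064698 ]), 'grip_force': 0.0, 'grip_width': 0.09417883524171713}
top [[547.80606958   0.         319.86067572]
 [  0.         547.80606958 235.03801841]
 [  0.           0.           1.        ]] [-0.01495545  0.          0.          0.          0.        ] [[ 0.01662007 -0.99969935 -0.0180275 ]
 [-0.99268562 -0.01434181 -0.11987315]
 [ 0.11957857  0.01988794 -0.99262553]] [0.13629099 0.55432794 0.90618232]
side [[589.00647127   0.         320.9059474 ]
 [  0.         589.00647127 244.20368361]
 [  0.           0.           1.        ]] [-0.01977261  0.          0.          0.          0.        ] [[ 0.9311994  -0.36427146  0.01319039]
 [-0.25849356 -0.68544403 -0.68069637]
 [ 0.25699954  0.63045442 -0.7324469 ]] [-0.47187783  0.25523419  0.68424195]
```

View pics/top0.png

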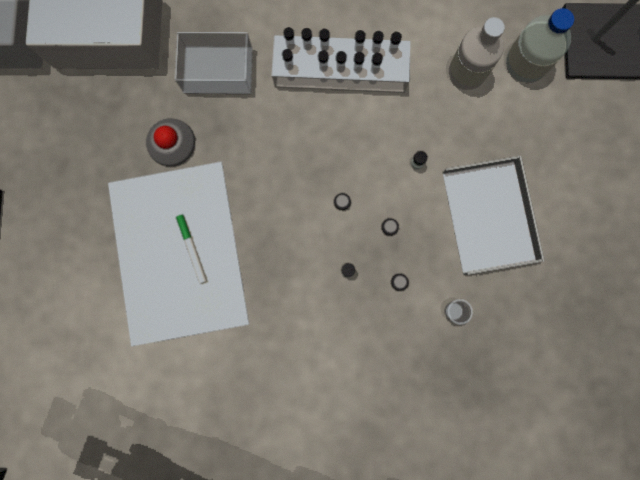

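View pics/side0.png

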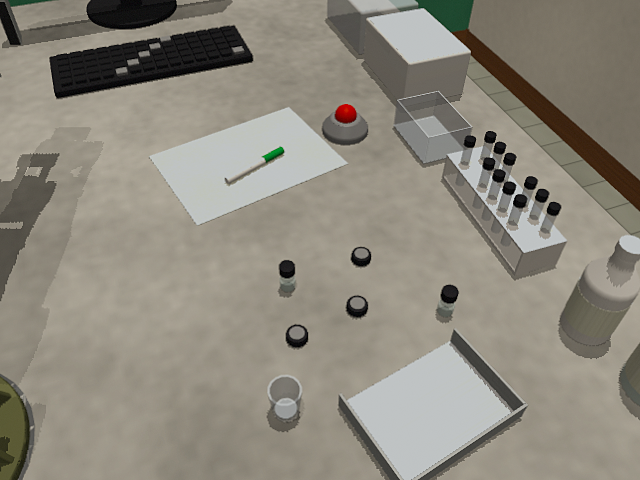

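The top view shows caps at (342,201), (390,227) and (400,282), vial_1 at (349,270), vial_2 at (420,158) and the beaker at (459,312). The tray opens to the left, with its open side running from about (445,172) to (465,273). The side view agrees. Next I'll turn these into metres.

```bash
cat > h.py <<'E'
import numpy as np, cv2
from station import *
def ray(c,uv,z):
    K,d,R,t=(np.array(c[k]) for k in("camera_matrix","dist","R","t"))
    n=cv2.undistortPoints(np.array(uv,float).reshape(-1,1,2),K,d)[:,0]
    D=np.c_[n,np.ones(len(n))]@R; C=-R.T@t
    s=(np.array(z)-C[2])/D[:,2]; return C+D*s[:,None] if np.ndim(s) else C+D*s
def blobs(c,box,thr=60,amin=30,inv=True):
    x0,y0,x1,y1=box; g=c["pixels"].max(2)[y0:y1,x0:x1]
    m=((g<thr) if inv else (g>thr)).astype(np.uint8); out=[]
    for q in cv2.findContours(m,cv2.RETR_EXTERNAL,cv2.CHAIN_APPROX_NONE)[0]:
        if cv2.contourArea(q)>amin:
            (u,v),r=cv2.minEnclosingCircle(q); x,y,w,h=cv2.boundingRect(q)
            out.append((round(u+x0,1),round(v+y0,1),round(r,1),w,h))
    return out
E
python3 - <<'E'
from h import *
np.set_printoptions(precision=4,suppress=True)
for n,box in(("top",(320,140,440,320)),("side",(260,220,480,360))):
    c=camera(n); b=blobs(c,box)
    for q in b: print(n,q,"z10",ray(c,q[:2],0.010)[0,:2],"z42",ray(c,q[:2],0.042)[0,:2])
c=camera("top")
g=c["pixels"].min(2); m=np.zeros_like(g); m[140:300,430:560]=(g[140:300,430:560]>165)
cs=max(cv2.findContours(m,cv2.RETR_EXTERNAL,cv2.CHAIN_APPROX_NONE)[0],key=cv2.contourArea)
r=cv2.minAreaRect(cs);p=cv2.boxPoints(r);print("floor px",p,r[1]);print(ray(c,p,0.0))
cc=ray(c,[(459,312),(460,311)],.05);print("beaker rim z.05",cc, "base?",ray(c,[(456,313)],0))
c=camera("side")
print("side tray open corners outer bottom",ray(c,[(342,408),(452,345)],0.0), "beaker rim",ray(c,[(285,389)],.05),ray(c,[(285,409)],0.0))
im=camera("top")["pixels"][130:330,320:560,::-1];cv2.imwrite("pics/tc.png",cv2.resize(im,None,fx=3.3,fy=3,interpolation=2)[:600,:792])
E
```

```text
top (399.5, 281.7, 8.6, 18, 17) z10 [0.4753 0.0054] z42 [0.4741 0.0094]
top (348.0, 270.0, 6.7, 13, 13) z10 [0.4943 0.0952] z42 [0.4925 0.0962]
top (389.5, 226.9, 8.4, 16, 17) z10 [0.5713 0.0229] z42 [0.5669 0.0264]
top (342.0, 201.5, 8.3, 17, 16) z10 [0.6156 0.1071] z42 [0.6097 0.1077]
top (419.7, 158.1, 7.4, 14, 15) z10 [ 0.6963 -0.0309] z42 [ 0.6877 -0.0256]
side (296.7, 335.9, 11.5, 22, 23) z10 [0.4723 0.0026] z42 [ 0.4655 -0.018 ]
side (356.4, 306.0, 11.1, 22, 21) z10 [0.5685 0.0201] z42 [ 0.5572 -0.0013]
side (449.1, 293.7, 9.2, 17, 18) z10 [ 0.7033 -0.0075] z42 [ 0.6854 -0.0275]
side (286.5, 268.6, 8.8, 16, 18) z10 [0.4987 0.1211] z42 [0.4906 0.0949]
side (360.5, 256.5, 10.1, 20, 20) z10 [0.6123 0.1041] z42 [0.5988 0.0787]
floor px [[443.7693 176.8462]
 [514.3463 162.7308]
 [533.6154 259.0769]
 [463.0385 273.1923]] (98.25418090820312, 71.97462463378906)
[[ 0.6649 -0.0755  0.    ]
 [ 0.6926 -0.2027  0.    ]
 [ 0.5191 -0.232   0.    ]
 [ 0.4923 -0.1075  0.    ]]
beaker rim z.05 [[ 0.4253 -0.0879  0.05  ]
 [ 0.427  -0.0896  0.05  ]] base? [[ 0.4227 -0.0943  0.    ]]
side tray open corners outer bottom [[ 0.491  -0.1131  0.    ]
 [ 0.6678 -0.0808  0.    ]] beaker rim [[ 0.4252 -0.0892  0.05  ]] [[ 0.4237 -0.0888  0.    ]]
```

View pics/tc.png

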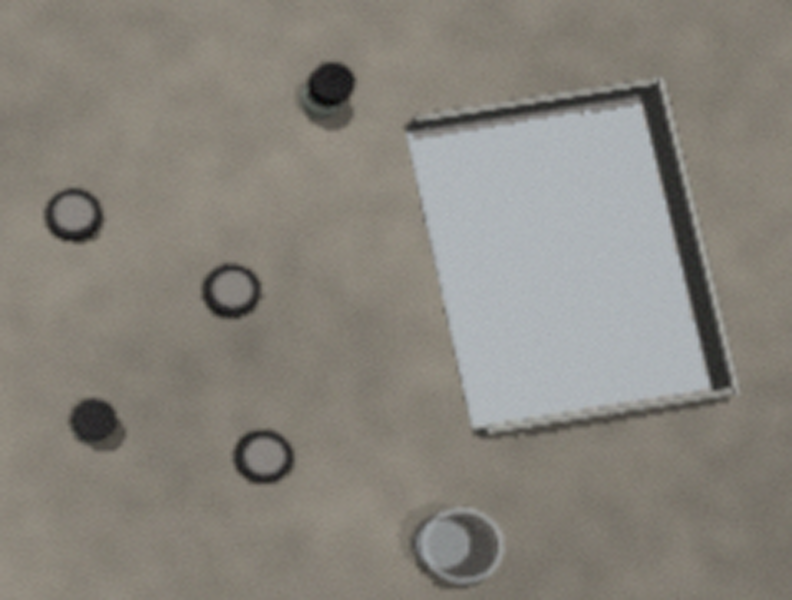

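Positions agree across both views to about 3 mm, and the tray measures about 178 mm wide. I'll push along tool −x with the fingers about 19 mm apart, so their inner edges cradle the cap. First I turn the tool square to the tray.

Request:
{"name": "apply_moves", "arguments": {
  "increments": [
    {"az":1},
    {"az":1},
    {"az":1},
    {"az":1},
    {"az":1},
    {"az":1},
    {"az":1},
    {"az":1},
    {"az":1},
    {"az":1},
    {"az":1},
    {"az":1}
  ],
  "jaw": 0.8
}}

```text
schema error: expected keys tx, ty, tz, ax, ay, az
```

```bash
cat >> h.py <<'E'
from scipy.spatial.transform import Rotation as Ro
M=np.array([.5795,-.0925]); a=np.deg2rad(-79.6); D=np.array([np.cos(a),np.sin(a)]); Y=np.array([-D[1],D[0]])
tray=lambda p:(np.array([D,Y])@(np.array(p)[:2]-M)).round(4)
world=lambda q:M+q[0]*D+q[1]*Y
def go(*pts):  # tray-frame tool way points (x,y,z_tip) -> tool-frame units of 30 mm
    o=get_obs(); p=np.array(o["ee_pos"]); R=Ro.from_euler("xyz",o["eef_rot"])
    print("t",round(o["time_s"],2),"tray",tray(p),"tip z",round(p[2]-.199,4),"rot deg",np.rad2deg(o["eef_rot"]).round(2),"w",o["grip_width"],"F",np.round(o["force"],1))
    for q in pts:
        w=np.r_[world(q),q[2]+.199]; print(q,"units",(R.inv().apply(w-p)/.03).round(2)); p=w
E
python3 - <<'E'
from h import *
for n,p in dict(A=(.474,.004),B=(.570,.0215),C=(.614,.1055),v1=(.4915,.0955),v2=(.6865,-.0265),bk=(.425,-.089),c1=(.6665,-.077),c2=(.4917,-.110)).items(): print(n,tray(p))
go((-.150,.012,.205),(-.150,.012,.004))
E
```

```text
A [-0.114  -0.0863]
B [-0.1138  0.0112]
C [-0.1885  0.0697]
v1 [-0.2008 -0.0526]
v2 [-0.0456  0.1172]
bk [-0.0313 -0.1513]
c1 [0.0005 0.0884]
c2 [ 0.0014 -0.0895]
t 0.35 tray [-0.6739 -0.2817] tip z 0.2055 rot deg [-179.98   -0.    160.81] w 0.09381858641041686 F [ 0.   0.3 -0.9]
(-0.15, 0.012, 0.205) units [-17.14 -10.35   0.02]
(-0.15, 0.012, 0.004) units [-0.   0.   6.7]
```

Request:
{"name": "apply_moves", "arguments": {
  "increments": [
    {"tx":0,"ty":0,"tz":0,"ax":0,"ay":0,"az":1},
    {"tx":0,"ty":0,"tz":0,"ax":0,"ay":0,"az":1},
    {"tx":0,"ty":0,"tz":0,"ax":0,"ay":0,"az":1},
    {"tx":0,"ty":0,"tz":0,"ax":0,"ay":0,"az":1},
    {"tx":0,"ty":0,"tz":0,"ax":0,"ay":0,"az":1},
    {"tx":0,"ty":0,"tz":0,"ax":0,"ay":0,"az":1},
    {"tx":0,"ty":0,"tz":0,"ax":0,"ay":0,"az":1},
    {"tx":0,"ty":0,"tz":0,"ax":0,"ay":0,"az":1},
    {"tx":0,"ty":0,"tz":0,"ax":0,"ay":0,"az":1},
    {"tx":0,"ty":0,"tz":0,"ax":0,"ay":0,"az":1},
    {"tx":0,"ty":0,"tz":0,"ax":0,"ay":0,"az":1},
    {"tx":0,"ty":0,"tz":0,"ax":0,"ay":0,"az":1}
  ],
  "jaw": 0.8
}}

```text
time_s: 1.85
ee_pos: [0.1807, 0.5194, 0.4046]
eef_rot: [-3.142, 0.0, 1.757]
force: [-0.0, -0.0, 0.3]
grip_width: 0.0187
grip_force: 0.0
```

Request:
{"name": "apply_moves", "arguments": {
  "increments": [
    {"tx":-1,"ty":0.5,"tz":0,"ax":0,"ay":0,"az":0},
    {"tx":-1,"ty":0.5,"tz":0,"ax":0,"ay":0,"az":0},
    {"tx":-1,"ty":0.5,"tz":0,"ax":0,"ay":0,"az":0},
    {"tx":-1,"ty":0.5,"tz":0,"ax":0,"ay":0,"az":0},
    {"tx":-1,"ty":0.5,"tz":0,"ax":0,"ay":0,"az":0},
    {"tx":-1,"ty":0.5,"tz":0,"ax":0,"ay":0,"az":0},
    {"tx":-1,"ty":0.5,"tz":0,"ax":0,"ay":0,"az":0},
    {"tx":-1,"ty":0.5,"tz":0,"ax":0,"ay":0,"az":0},
    {"tx":-1,"ty":0.5,"tz":0,"ax":0,"ay":0,"az":0},
    {"tx":-1,"ty":0.5,"tz":0,"ax":0,"ay":0,"az":0},
    {"tx":-1,"ty":0.5,"tz":0,"ax":0,"ay":0,"az":0},
    {"tx":-1,"ty":0.5,"tz":0,"ax":0,"ay":0,"az":0}
  ]
}}

```text
time_s: 3.35
ee_pos: [0.4256, 0.1987, 0.4047]
eef_rot: [3.141, -0.0, 1.76]
force: [0.0, 0.0, 0.6]
grip_width: 0.0188
grip_force: 0.0
```

Run:
```python
from h import *
go((-.150,.012,.205),(-.150,.012,.004))
```

```text
t 3.35 tray [-0.3142 -0.0988] tip z 0.2057 rot deg [179.99  -0.   100.82] w 0.018786753490982737 F [0.  0.  0.6]
(-0.15, 0.012, 0.205) units [-5.5   3.65  0.02]
(-0.15, 0.012, 0.004) units [-0.  -0.   6.7]
```

Request:
{"name": "apply_moves", "arguments": {
  "increments": [
    {"tx":-1,"ty":0.65,"tz":0,"ax":0,"ay":0,"az":0},
    {"tx":-1,"ty":0.6,"tz":0,"ax":0,"ay":0,"az":0},
    {"tx":-1,"ty":0.6,"tz":0,"ax":0,"ay":0,"az":0},
    {"tx":-1,"ty":0.6,"tz":0.5,"ax":0,"ay":0,"az":0},
    {"tx":-1,"ty":0.6,"tz":0.7,"ax":0,"ay":0,"az":0},
    {"tx":-0.5,"ty":0.6,"tz":0.8,"ax":0,"ay":0,"az":0},
    {"tx":0,"ty":0,"tz":1,"ax":0,"ay":0,"az":0},
    {"tx":0,"ty":0,"tz":1,"ax":0,"ay":0,"az":0},
    {"tx":0,"ty":0,"tz":1,"ax":0,"ay":0,"az":0},
    {"tx":0,"ty":0,"tz":1,"ax":0,"ay":0,"az":0},
    {"tx":0,"ty":0,"tz":0.5,"ax":0,"ay":0,"az":0},
    {"tx":0,"ty":0,"tz":0.2,"ax":0,"ay":0,"az":0}
  ]
}}

```text
time_s: 4.85
ee_pos: [0.5637, 0.0581, 0.2033]
eef_rot: [-3.141, -0.0, 1.76]
force: [0.1, -0.9, 0.7]
grip_width: 0.0186
grip_force: 0.0
```

Run:
```python
from h import *
go((.065,.002,.004))
c=camera("side");cv2.imwrite("pics/s1.png",c["pixels"][200:480,200:560,::-1].repeat(2,0).repeat(2,1))
```

```text
t 4.85 tray [-0.151   0.0116] tip z 0.0043 rot deg [-179.97   -0.    100.82] w 0.01857385191271007 F [ 0.1 -0.9  0.7]
(0.065, 0.002, 0.004) units [-7.2  -0.37  0.01]
```

View pics/s1.png

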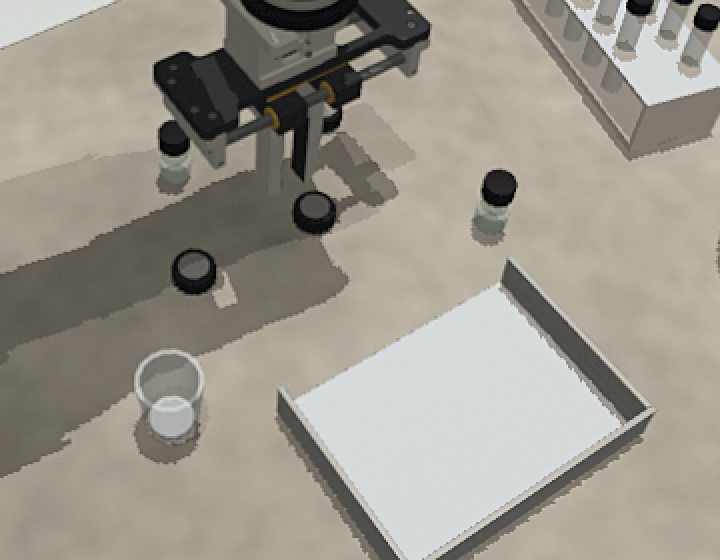

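The view shows the fingers at about (288,165) in the crop, just behind and in line with the middle cap at (315,212). The gripper body clears vial_1. Pushing now.

Request:
{"name": "apply_moves", "arguments": {
  "increments": [
    {"tx":-0.15,"ty":-0.02,"tz":0,"ax":0,"ay":0,"az":0},
    {"tx":-0.15,"ty":-0.02,"tz":0,"ax":0,"ay":0,"az":0},
    {"tx":-0.2,"ty":-0.02,"tz":0,"ax":0,"ay":0,"az":0},
    {"tx":-0.3,"ty":-0.02,"tz":0,"ax":0,"ay":0,"az":0},
    {"tx":-0.3,"ty":-0.02,"tz":0,"ax":0,"ay":0,"az":0},
    {"tx":-0.3,"ty":-0.02,"tz":0,"ax":0,"ay":0,"az":0},
    {"tx":-0.3,"ty":-0.02,"tz":0,"ax":0,"ay":0,"az":0},
    {"tx":-0.3,"ty":-0.02,"tz":0,"ax":0,"ay":0,"az":0},
    {"tx":-0.3,"ty":-0.02,"tz":0,"ax":0,"ay":0,"az":0},
    {"tx":-0.3,"ty":-0.02,"tz":0,"ax":0,"ay":0,"az":0},
    {"tx":-0.3,"ty":-0.02,"tz":0,"ax":0,"ay":0,"az":0},
    {"tx":-0.3,"ty":-0.02,"tz":0,"ax":0,"ay":0,"az":0}
  ]
}}

```text
time_s: 6.4
ee_pos: [0.5746, -0.0381, 0.2036]
eef_rot: [3.142, 0.0, 1.76]
force: [0.3, 0.3, 0.4]
grip_width: 0.019
grip_force: 0.3
```

Request:
{"name": "apply_moves", "arguments": {
  "increments": [
    {"tx":-0.35,"ty":-0.02,"tz":0,"ax":0,"ay":0,"az":0},
    {"tx":-0.35,"ty":-0.02,"tz":0,"ax":0,"ay":0,"az":0},
    {"tx":-0.35,"ty":-0.02,"tz":0,"ax":0,"ay":0,"az":0},
    {"tx":-0.35,"ty":-0.02,"tz":0,"ax":0,"ay":0,"az":0},
    {"tx":-0.35,"ty":-0.02,"tz":0,"ax":0,"ay":0,"az":0},
    {"tx":-0.35,"ty":-0.02,"tz":0,"ax":0,"ay":0,"az":0},
    {"tx":-0.35,"ty":-0.02,"tz":0,"ax":0,"ay":0,"az":0},
    {"tx":-0.35,"ty":-0.02,"tz":0,"ax":0,"ay":0,"az":0},
    {"tx":-0.35,"ty":-0.02,"tz":0,"ax":0,"ay":0,"az":0},
    {"tx":-0.35,"ty":0,"tz":0,"ax":0,"ay":0,"az":0},
    {"tx":-0.3,"ty":0,"tz":0,"ax":0,"ay":0,"az":0},
    {"tx":-0.15,"ty":0,"tz":0,"ax":0,"ay":0,"az":0}
  ]
}}

```text
time_s: 7.9
ee_pos: [0.5916, -0.1555, 0.2036]
eef_rot: [-3.142, -0.0, 1.759]
force: [-0.0, -0.2, 0.5]
grip_width: 0.0188
grip_force: 0.3
```

Run:
```python
from h import *
go((.05,.0,.08),(-.215,.070,.08),(-.215,.070,.004))
c=camera("side");cv2.imwrite("pics/s2.png",c["pixels"][200:480,200:560,::-1].repeat(2,0).repeat(2,1))
```

```text
t 7.9 tray [0.0642 0.0005] tip z 0.0046 rot deg [-180.    -0.   100.8] w 0.018758786061267456 F [-0.  -0.2  0.5]
(0.05, 0.0, 0.08) units [ 0.47 -0.01 -2.51]
(-0.215, 0.07, 0.08) units [ 8.82  2.39 -0.  ]
(-0.215, 0.07, 0.004) units [-0.    0.    2.53]
```

View pics/s2.png

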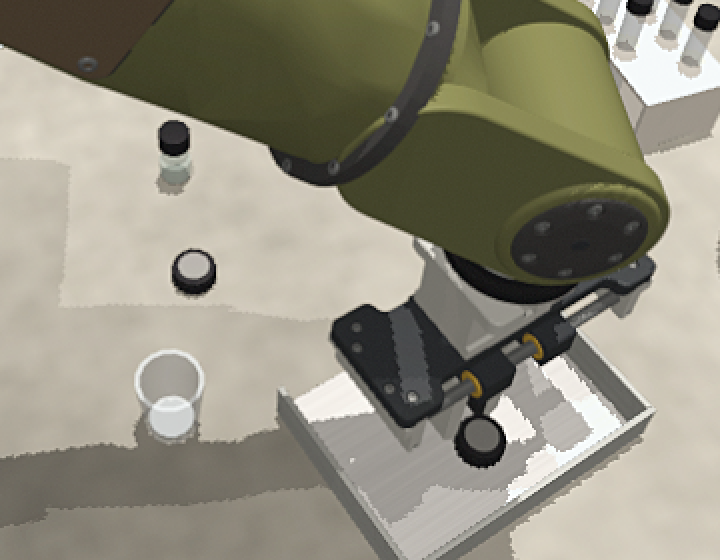

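The middle cap is in the tray, at (480,440) in the crop. I'll back off, lift, and go behind the far cap.

Request:
{"name": "apply_moves", "arguments": {
  "increments": [
    {"tx":0.4,"ty":0,"tz":0,"ax":0,"ay":0,"az":0},
    {"tx":0.4,"ty":0,"tz":-0.8,"ax":0,"ay":0,"az":0},
    {"tx":0.5,"ty":0,"tz":-0.9,"ax":0,"ay":0,"az":0},
    {"tx":0.9,"ty":0.2,"tz":-0.8,"ax":0,"ay":0,"az":0},
    {"tx":1,"ty":0.3,"tz":0,"ax":0,"ay":0,"az":0},
    {"tx":1,"ty":0.3,"tz":0,"ax":0,"ay":0,"az":0},
    {"tx":1,"ty":0.3,"tz":0,"ax":0,"ay":0,"az":0},
    {"tx":1,"ty":0.3,"tz":0,"ax":0,"ay":0,"az":0},
    {"tx":1,"ty":0.3,"tz":0,"ax":0,"ay":0,"az":0},
    {"tx":1,"ty":0.3,"tz":0,"ax":0,"ay":0,"az":0},
    {"tx":1,"ty":0.3,"tz":0,"ax":0,"ay":0,"az":0},
    {"tx":0.45,"ty":0,"tz":0,"ax":0,"ay":0,"az":0}
  ]
}}

```text
time_s: 9.45
ee_pos: [0.6043, 0.1445, 0.2785]
eef_rot: [-3.141, -0.0, 1.762]
force: [-0.7, -0.1, 0.3]
grip_width: 0.0189
grip_force: 0.0
```

Run:
```python
from h import *
go((-.225,.0695,.08),(-.225,.0695,.004),(.045,.047,.004))
```

```text
t 9.45 tray [-0.2286  0.0672] tip z 0.0795 rot deg [-179.99   -0.    100.93] w 0.018916263363588606 F [-0.7 -0.1  0.3]
(-0.225, 0.0695, 0.08) units [-0.12  0.08 -0.02]
(-0.225, 0.0695, 0.004) units [-0.    0.    2.53]
(0.045, 0.047, 0.004) units [-8.99 -0.83 -0.  ]
```

Request:
{"name": "apply_moves", "arguments": {
  "increments": [
    {"tx":0,"ty":0.08,"tz":0.9,"ax":0,"ay":0,"az":0},
    {"tx":0,"ty":0,"tz":0.9,"ax":0,"ay":0,"az":0},
    {"tx":0,"ty":0,"tz":0.5,"ax":0,"ay":0,"az":0},
    {"tx":0,"ty":0,"tz":0.2,"ax":0,"ay":0,"az":0},
    {"tx":-0.2,"ty":0,"tz":0,"ax":0,"ay":0,"az":0},
    {"tx":-0.15,"ty":0,"tz":0,"ax":0,"ay":0,"az":0},
    {"tx":-0.15,"ty":0,"tz":0,"ax":0,"ay":0,"az":0},
    {"tx":-0.2,"ty":0,"tz":0,"ax":0,"ay":0,"az":0},
    {"tx":-0.3,"ty":-0.03,"tz":0,"ax":0,"ay":0,"az":0},
    {"tx":-0.3,"ty":-0.03,"tz":0,"ax":0,"ay":0,"az":0},
    {"tx":-0.3,"ty":-0.03,"tz":0,"ax":0,"ay":0,"az":0},
    {"tx":-0.3,"ty":-0.03,"tz":0,"ax":0,"ay":0,"az":0}
  ]
}}

```text
time_s: 10.95
ee_pos: [0.6145, 0.0855, 0.2037]
eef_rot: [3.142, -0.0, 1.76]
force: [0.4, 0.4, 1.1]
grip_width: 0.0188
grip_force: 0.5
```

Request:
{"name": "apply_moves", "arguments": {
  "increments": [
    {"tx":-0.35,"ty":-0.04,"tz":0,"ax":0,"ay":0,"az":0},
    {"tx":-0.35,"ty":-0.04,"tz":0,"ax":0,"ay":0,"az":0},
    {"tx":-0.35,"ty":-0.04,"tz":0,"ax":0,"ay":0,"az":0},
    {"tx":-0.35,"ty":-0.04,"tz":0,"ax":0,"ay":0,"az":0},
    {"tx":-0.35,"ty":-0.04,"tz":0,"ax":0,"ay":0,"az":0},
    {"tx":-0.35,"ty":-0.04,"tz":0,"ax":0,"ay":0,"az":0},
    {"tx":-0.35,"ty":-0.04,"tz":0,"ax":0,"ay":0,"az":0},
    {"tx":-0.35,"ty":-0.04,"tz":0,"ax":0,"ay":0,"az":0},
    {"tx":-0.35,"ty":-0.04,"tz":0,"ax":0,"ay":0,"az":0},
    {"tx":-0.35,"ty":-0.04,"tz":0,"ax":0,"ay":0,"az":0},
    {"tx":-0.35,"ty":-0.04,"tz":0,"ax":0,"ay":0,"az":0},
    {"tx":-0.35,"ty":-0.04,"tz":0,"ax":0,"ay":0,"az":0}
  ]
}}

```text
time_s: 12.45
ee_pos: [0.624, -0.041, 0.2037]
eef_rot: [3.142, 0.0, 1.76]
force: [-0.1, 0.6, 0.9]
grip_width: 0.019
grip_force: 0.5
```

Run:
```python
from h import *
go((.045,.047,.004))
c=camera("side");cv2.imwrite("pics/s3.png",c["pixels"][200:480,200:560,::-1].repeat(2,0).repeat(2,1))
```

```text
t 12.45 tray [-0.0426  0.0531] tip z 0.0047 rot deg [180.     0.   100.82] w 0.018999321136724413 F [-0.1  0.6  0.9]
(0.045, 0.047, 0.004) units [-2.92 -0.22  0.02]
```

View pics/s3.png

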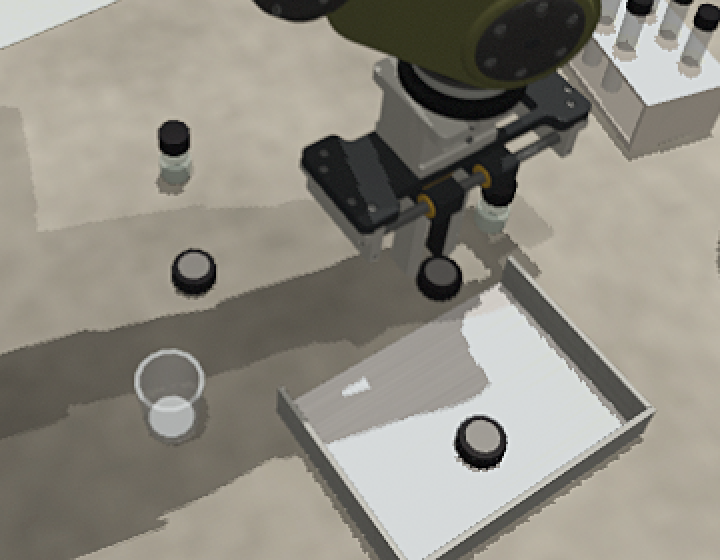

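The cap at (440,277) is riding in the cradle, the middle cap sits in the tray, and both vials still stand. I'll carry on, then move to the last cap.

Request:
{"name": "apply_moves", "arguments": {
  "increments": [
    {"tx":-0.3,"ty":-0.04,"tz":0,"ax":0,"ay":0,"az":0},
    {"tx":-0.3,"ty":-0.04,"tz":0,"ax":0,"ay":0,"az":0},
    {"tx":-0.3,"ty":-0.04,"tz":0,"ax":0,"ay":0,"az":0},
    {"tx":-0.3,"ty":-0.04,"tz":0,"ax":0,"ay":0,"az":0},
    {"tx":-0.3,"ty":-0.04,"tz":0,"ax":0,"ay":0,"az":0},
    {"tx":-0.3,"ty":-0.02,"tz":0,"ax":0,"ay":0,"az":0},
    {"tx":-0.3,"ty":0,"tz":0,"ax":0,"ay":0,"az":0},
    {"tx":-0.3,"ty":0,"tz":0,"ax":0,"ay":0,"az":0},
    {"tx":-0.3,"ty":0,"tz":0,"ax":0,"ay":0,"az":0},
    {"tx":-0.15,"ty":0,"tz":0,"ax":0,"ay":0,"az":0},
    {"tx":0,"ty":0,"tz":0,"ax":0,"ay":0,"az":0},
    {"tx":0.4,"ty":0,"tz":0,"ax":0,"ay":0,"az":0}
  ]
}}

```text
time_s: 14.0
ee_pos: [0.6311, -0.1136, 0.2036]
eef_rot: [-3.142, 0.0, 1.759]
force: [-0.2, -0.1, -0.3]
grip_width: 0.0188
grip_force: 0.0
```

Request:
{"name": "apply_moves", "arguments": {
  "increments": [
    {"tx":0.3,"ty":0,"tz":-0.9,"ax":0,"ay":0,"az":0},
    {"tx":0.3,"ty":0,"tz":-0.9,"ax":0,"ay":0,"az":0},
    {"tx":0.5,"ty":-0.4,"tz":-0.7,"ax":0,"ay":0,"az":0},
    {"tx":0.9,"ty":-0.7,"tz":0,"ax":0,"ay":0,"az":0},
    {"tx":0.9,"ty":-0.7,"tz":0,"ax":0,"ay":0,"az":0},
    {"tx":0.9,"ty":-0.7,"tz":0,"ax":0,"ay":0,"az":0},
    {"tx":0.9,"ty":-0.7,"tz":0,"ax":0,"ay":0,"az":0},
    {"tx":0.9,"ty":-0.7,"tz":0,"ax":0,"ay":0,"az":0},
    {"tx":0.4,"ty":-0.5,"tz":0,"ax":0,"ay":0,"az":0},
    {"tx":0,"ty":0,"tz":0,"ax":0,"ay":0,"az":0}
  ]
}}

```text
time_s: 15.25
ee_pos: [0.4671, 0.0393, 0.2789]
eef_rot: [3.141, 0.0, 1.761]
force: [0.9, -0.9, -1.0]
grip_width: 0.0188
grip_force: 0.0
```

Run:
```python
from h import *
go((-.150,-.0865,.08),(-.150,-.0865,.004),(.04,-.045,.004))
```

```text
t 15.25 tray [-0.1499 -0.0868] tip z 0.0799 rot deg [179.98   0.   100.92] w 0.01876601083799732 F [ 0.9 -0.9 -1. ]
(-0.15, -0.0865, 0.08) units [ 0.    0.01 -0.  ]
(-0.15, -0.0865, 0.004) units [ 0.   -0.    2.53]
(0.04, -0.045, 0.004) units [-6.35  1.33  0.  ]
```

Request:
{"name": "apply_moves", "arguments": {
  "increments": [
    {"tx":0,"ty":0,"tz":0.9,"ax":0,"ay":0,"az":0},
    {"tx":0,"ty":0,"tz":0.9,"ax":0,"ay":0,"az":0},
    {"tx":0,"ty":0,"tz":0.5,"ax":0,"ay":0,"az":0},
    {"tx":0,"ty":0,"tz":0.2,"ax":0,"ay":0,"az":0},
    {"tx":-0.2,"ty":0,"tz":0,"ax":0,"ay":0,"az":0},
    {"tx":-0.15,"ty":0,"tz":0,"ax":0,"ay":0,"az":0},
    {"tx":-0.15,"ty":0,"tz":0,"ax":0,"ay":0,"az":0},
    {"tx":-0.2,"ty":0.02,"tz":0,"ax":0,"ay":0,"az":0},
    {"tx":-0.3,"ty":0.06,"tz":0,"ax":0,"ay":0,"az":0},
    {"tx":-0.3,"ty":0.09,"tz":0,"ax":0,"ay":0,"az":0},
    {"tx":-0.3,"ty":0.09,"tz":0,"ax":0,"ay":0,"az":0},
    {"tx":-0.3,"ty":0.09,"tz":0,"ax":0,"ay":0,"az":0}
  ]
}}

```text
time_s: 16.75
ee_pos: [0.4892, -0.0164, 0.2036]
eef_rot: [-3.142, 0.0, 1.759]
force: [0.2, 0.9, 1.0]
grip_width: 0.0188
grip_force: 0.4
```

Request:
{"name": "apply_moves", "arguments": {
  "increments": [
    {"tx":-0.3,"ty":0.09,"tz":0,"ax":0,"ay":0,"az":0},
    {"tx":-0.3,"ty":0.09,"tz":0,"ax":0,"ay":0,"az":0},
    {"tx":-0.3,"ty":0.09,"tz":0,"ax":0,"ay":0,"az":0},
    {"tx":-0.3,"ty":0.09,"tz":0,"ax":0,"ay":0,"az":0},
    {"tx":-0.3,"ty":0.09,"tz":0,"ax":0,"ay":0,"az":0},
    {"tx":-0.3,"ty":0.09,"tz":0,"ax":0,"ay":0,"az":0},
    {"tx":-0.3,"ty":0.09,"tz":0,"ax":0,"ay":0,"az":0}
  ]
}}

```text
time_s: 17.62
ee_pos: [0.5195, -0.0746, 0.2036]
eef_rot: [3.142, 0.0, 1.76]
force: [-0.3, 0.9, 1.4]
grip_width: 0.0189
grip_force: 0.4
```

Run:
```python
from h import *
go((.04,-.045,.004))
c=camera("side");cv2.imwrite("pics/s4.png",c["pixels"][200:480,200:560,::-1].repeat(2,0).repeat(2,1))
```

```text
t 17.62 tray [-0.0284 -0.0558] tip z 0.0046 rot deg [180.     0.   100.82] w 0.01886511317701093 F [-0.3  0.9  1.4]
(0.04, -0.045, 0.004) units [-2.28  0.34  0.02]
```

View pics/s4.png

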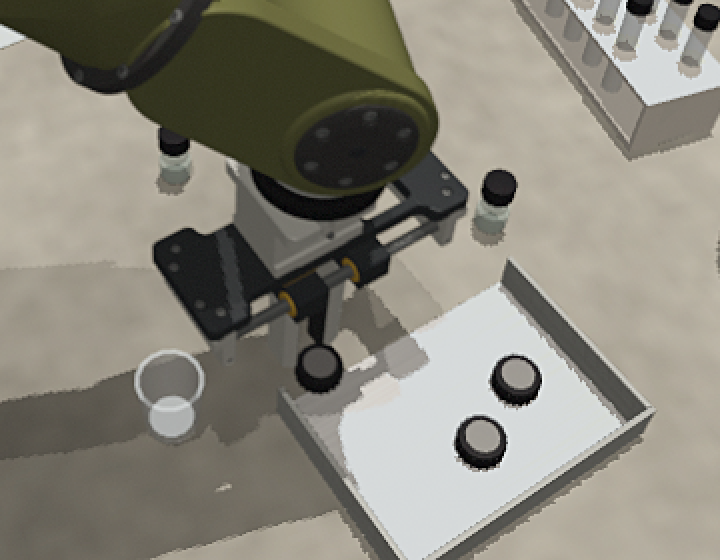

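Two caps lie flat in the tray at (516,379) and (480,441). The third, at (320,368), is in the cradle and clear of the tray's end wall. Finishing the push, then lifting away.

Request:
{"name": "apply_moves", "arguments": {
  "increments": [
    {"tx":-0.25,"ty":0.06,"tz":0,"ax":0,"ay":0,"az":0},
    {"tx":-0.3,"ty":0.06,"tz":0,"ax":0,"ay":0,"az":0},
    {"tx":-0.3,"ty":0.06,"tz":0,"ax":0,"ay":0,"az":0},
    {"tx":-0.3,"ty":0.06,"tz":0,"ax":0,"ay":0,"az":0},
    {"tx":-0.3,"ty":0.05,"tz":0,"ax":0,"ay":0,"az":0},
    {"tx":-0.3,"ty":0.05,"tz":0,"ax":0,"ay":0,"az":0},
    {"tx":-0.3,"ty":0,"tz":0,"ax":0,"ay":0,"az":0},
    {"tx":-0.15,"ty":0,"tz":0,"ax":0,"ay":0,"az":0},
    {"tx":0,"ty":0,"tz":0,"ax":0,"ay":0,"az":0},
    {"tx":0.4,"ty":0,"tz":0,"ax":0,"ay":0,"az":0},
    {"tx":0.3,"ty":0,"tz":-0.8,"ax":0,"ay":0,"az":0},
    {"tx":0.3,"ty":0,"tz":-1,"ax":0,"ay":0,"az":0}
  ]
}}

```text
time_s: 19.18
ee_pos: [0.5356, -0.1062, 0.2578]
eef_rot: [-3.14, -0.001, 1.76]
force: [0.7, 0.1, 0.2]
grip_width: 0.0191
grip_force: 0.0
```

Request:
{"name": "apply_moves", "arguments": {
  "increments": [
    {"tx":0.3,"ty":0,"tz":-1,"ax":0,"ay":0,"az":0},
    {"tx":0.8,"ty":0,"tz":-1,"ax":0,"ay":0,"az":0},
    {"tx":1,"ty":0,"tz":-1,"ax":0,"ay":0,"az":0},
    {"tx":1,"ty":0,"tz":-1,"ax":0,"ay":0,"az":0},
    {"tx":1,"ty":0,"tz":-1,"ax":0,"ay":0,"az":0},
    {"tx":1,"ty":0,"tz":0,"ax":0,"ay":0,"az":0},
    {"tx":1,"ty":0,"tz":0,"ax":0,"ay":0,"az":0},
    {"tx":1,"ty":0,"tz":0,"ax":0,"ay":0,"az":0},
    {"tx":1,"ty":0,"tz":0,"ax":0,"ay":0,"az":0},
    {"tx":0,"ty":0,"tz":0,"ax":0,"ay":0,"az":0},
    {"tx":0,"ty":0,"tz":0,"ax":0,"ay":0,"az":0}
  ]
}}

```text
time_s: 20.55
ee_pos: [0.4901, 0.1312, 0.4076]
eef_rot: [-3.142, 0.0, 1.76]
force: [-0.5, -0.4, 0.3]
grip_width: 0.0183
grip_force: 0.0
```

Run:
```python
from h import *
go()
c=camera("side");cv2.imwrite("pics/s5.png",c["pixels"][:,:,::-1])
for q in blobs(c,(380,380,480,450))+blobs(c,(350,370,380,400)): print(q,tray(ray(c,q[:2],.010)[0]))
```

```text
t 20.55 tray [-0.2362 -0.0475] tip z 0.2086 rot deg [-1.8000e+02  1.0000e-02  1.0085e+02] w 0.0182515216879526 F [-0.5 -0.4  0.3]
(396.8, 421.7, 13.3, 25, 27) [ 0.0585 -0.0468]
(440.0, 421.0, 13.3, 25, 27) [ 0.0855 -0.0012]
(457.4, 390.2, 12.6, 26, 23) [0.0644 0.0447]
```

View pics/s5.png

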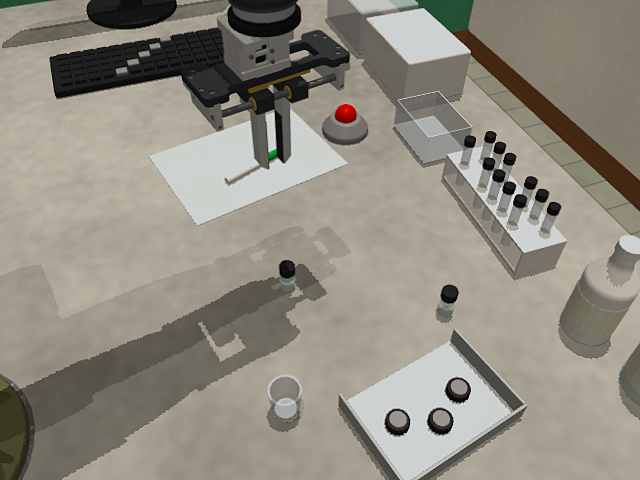

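The three caps lie flat and well inside the tray at (397,422), (440,421) and (457,390). The vials, beaker and marker are where they were, and the arm is clear of everything.

```bash
python3 -c "
from station import *
print(hand_in())"
```

```text
the job is handed in; nothing more can be done
None
```

I slid all three caps into the tray, where they lie flat and wholly inside, left the vials, beaker and marker where they were, and handed the job in at about 21 s.

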